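# Draw the desiccant cartridge from a vacuum pump's inlet trap and put it on the balance

### The job

The pump's inlet trap stands open for its desiccant check. Fish the cartridge out of the trap by its wire loop with the pull hook, stand it upright in the enamelled tray and unhook it, and hang the hook back in its fork stand; then take the cartridge in the fingers and set it gently upright in the middle of the balance pan to be weighed. Do not let the cartridge swing wildly or tip over, and do not disturb anything else on the bench.

Things in the scene. Friction and masses are not known exactly. Their poses are not given: they have to be found in the camera images.
- trap: Open inlet trap on the base plate of its vacuum pump, fixed, turned up to 0.25 rad: upright steel tube, bore 60 mm wide, outside 68 mm, top flange 88 mm across. Origin on the bore's axis at bench level, z up. The pump runs from 85 to 355 mm along +x, 50 mm either side, 150 mm high; a side port on -y ends 63 mm from the axis. Base plate 10 mm thick, x -55 to 360 mm, 110 mm wide.
- trap_mouth (a point): Centre of the trap's mouth in the plane of its rim, 148 mm above the bench. The bore is straight and smooth; its flat bottom is 134 mm below this point.
- cartridge: Perforated aluminium can 48 mm wide, 32 mm high, 100 to 200 g, a fixed upright loop of 4 mm wire on top; stands loose on the bore's bottom, turned any way about z. Origin: centre of its underside, z up. The loop lies in its y-z plane: legs at y = +-15.5 mm up to 44 mm, then in to y = +-8 at 56 mm and to a peak on the axis (wire centres), so a hook passes under it along its +-x.
- cartridge_loop (a point): Underside of the loop's peak, on the cartridge's axis, 58 mm above its underside (the top of the wire is at 62 mm, the can's top at 32 mm). Hung on the hook by the loop the cartridge swings freely: carry it at about 0.2 m/s with soft starts and stops.
- hook: Pull hook, 90 g, loose, hanging upright in the fork stand, turned any way about z. Origin: on the shaft's axis in the underside of its collar (disc 34 mm wide, 5 mm thick), z up. Wooden handle 20 by 20 mm square, flats facing +-x and +-y, from 5 to 65 mm. Below, a 4 mm wire shaft to z = -90 mm, bent along +x for 14 mm, its tip turned up to -81 mm; lowest point -92 mm.
- hook_grip (a point): Middle of the hook's handle, on the shaft's axis, 38 mm above the collar's underside: where to grip it.
- hook_throat (a point): Where the loop rests in the hook: 7 mm along the hook's +x from the shaft's axis, 88 mm below the collar's underside; the clear gap between shaft and tip is 10 mm.
- stand: Fork stand of the hook, fixed, turned up to 0.4 rad. Base plate 85 mm square; column 40 mm behind the seat (+x), no higher than the fork. Two level prongs 9 mm wide along x, 16 mm apart inside, open at -x. Origin: under the seat at bench level. The hook is lifted at least 8 mm and drawn out along the stand's -x, and hung the other way round; its turn about z does not matter.
- stand_seat (a point): Seat of the fork, 125 mm above the bench: the centre of the hook's collar underside rests here on the prongs; upturned ends 5 mm high, 22 to 26 mm away at -x, keep the collar in.
- tray: Shallow white enamelled tray with a blue edge, fixed, 215 mm (x) by 220 mm (y), its walls 4 mm thick and rim 19 mm above the bench. The trap's lid lies in it. Origin: centre of its underside.
- tray_in (a point): Centre of the tray's floor, upper face, 4 mm above the bench; x and y along the tray's sides.
- balance: Top-loading balance, fixed; 190 mm wide (y), from -135 to +100 mm in x, display and keys at -x, nothing higher than the pan. Origin: under the pan's centre at bench level.
- pan (a point): Centre of the balance pan's upper face, 68 mm above the bench. The pan is a flat steel plate, 160 mm (x) by 165 mm (y), and does not move.
- lid: The trap's lid lying in the tray: steel disc 88 mm wide (over its lugs 98 mm), 9 mm thick, with a central stub and a 40 mm flange up to 32 mm high; 300 g, loose. To be left. Origin: centre of its underside.
- cylinder: Glass measuring cylinder, loose, standing: foot 70 mm wide, tube 40 mm, 275 mm tall, 320 g, easily knocked over. To be left. Origin: centre of its foot.
- bottle: Amber glass reagent bottle, loose, 62 mm wide, 165 mm tall. To be left. Origin: centre of its underside.
- tin_a: Aluminium moisture tin, loose, 50 mm wide, 32 mm high. To be left. Origin: centre of its underside.
- tin_b: A second moisture tin like the first. To be left.
- density_bottle: Small glass density bottle with stopper, loose, 54 mm wide, 95 mm tall. To be left. Origin: centre of its underside.
- spanner: Steel spanner, loose, 150 mm long, lying along its x. To be left.
Things that resemble listed ones, but are neither listed nor needed, are in the scene too. Leave any blue look-alike of the cartridge alone.

How it is judged:
By the outcome, as a careful person would: the job done as asked, in the order asked, and still so for the second after the job is handed in, with the robot touching nothing.
It also fails if it takes over 72 s, if anything falls off the work surface, if the arm or the gripper's body presses on something with over 40 N, if the wrist force passes 120 N, or if a joint passes its speed limit or range.

### The arm

A 6-joint arm with a two-finger parallel gripper is mounted at the origin on the work surface. World frame = base frame: x ahead of the robot, y to its left, z up, the work surface at z = 0. Lengths are in mm, angles in degrees, forces in N, time in s.
With the tool pointing down it reaches from about 350 to 850 mm from the base axis. Payload 8.1 kg.
Tool frame: the origin (TCP) lies at the very end of the fingers, on their centre line; the grasp point (between the pads) lies 19 mm behind it; z points along the fingers, y is the line along which they close (so a half turn about z gives the same grasp; the last joint's range is limited). The gripper opens to 85 mm and grips with 20 to 120 N. Pads are 22 mm wide; open, the fingers measure 114 mm over their backs; the gripper's body (76 mm by 85 mm) begins 54 mm behind the grasp point. The pads swing forward as they close: fully open they stand 13 mm farther back than shut.
Start: joints at [68.102, 7.471, 85.268, -0, 87.261, -4.893], TCP at [175.455, 573.778, 231.292] pointing down, gripper open.
Joint ranges: [-169.43, 169.43], [-51.17, 129.36], [1.28, 143.12], [-76.62, 256.62], [0, 156.53], [-152.29, 152.29]. Speed limits (degrees/s): [136.94, 136.94, 159.86, 180, 180, 180].

### API

Orientations are given as [roll, pitch, yaw] about the fixed x, y, z axes, in that order (R = Rz(yaw) Ry(pitch) Rx(roll)).
In Python, from bench import status, viewer, job gives the robot as it stands.
- The arm moves only by the tool arm_command, never from a script. Its argument "targets" is a list that holds one entry, the list of rows, each a list of 7 numbers: the shift along the world's x, y, z in m, then the turn, a rotation vector about the world's x, y, z in rad, then the opening, from -1 (shut) to 1 (fully open). In form: [[[dx, dy, dz, rx, ry, rz, gripper], ...]]. A call has 1 to 10 rows; each row shifts and turns the commanded pose from where the row before left it; what a row does not reach is not made up. A row lasts 1/8 s, in which the tool goes at most 62.5 mm and 10.7 degrees, less where a joint would pass 70% of its speed; a pose out of reach is approached as far as the arm can. A call with a gripper value outside its range is refused whole. The fingers move at their own pace and stop on an object; "force" is the grip in N (left out, the last holds). Time passes only in rows, so rows that do not move let the fingers close. It gives the time, the measured TCP pose, the force, the opening and the grip force at its end, in the units of the state.
- status.sense(): the state, without advancing time (a new reading comes with each control period).
- viewer.snapshot(name): name is "scene" or "top" or "wrist"; returns the picture (400x640x3 uint8, red, green, blue); there is no depth.
- viewer.camera_model(name): a dict with "vertical_fov" (degrees; the focal length in pixels is half the picture's height over the tangent of half this angle, whatever the lens; pixels are square), "cx", "cy" (the principal point, pixels), "xyz" and "attitude" of the camera in the world. Camera axes: x right, y down, z forward; pixel columns grow to the right and rows downward; lengths in mm; the calibration is good to about 2 mm. A picture is of the moment at which its call begins: read the wrist's pose just before it. camera_model takes no time and is no camera call; for the wrist camera it gives the pose at the moment of the call.
- job.hand_in(): hands the job in; it is judged then, once.
The state is a dict: "time": time; "joint_pos": joint angles; "qd": joint speeds; "joint_efforts": joint torques, N m; "tool_pos": TCP position; "tcp_rot": TCP orientation; "ft_force": force on the tool from outside, world axes, zero at the start; "wrist_torque": the same for the moment, N m; "finger_gap": finger opening in mm; "grip_force": force on a finger pad.
Only numpy, scipy, OpenCV 4.12 (cv2) and the standard library are available. Lean on these libraries where they do the work, as an engineer would, in place of code of your own. Each camera call takes 0.05 s, during which the arm holds its last target. There are 200 camera calls.

## Working session

There is one attempt and no reset: what is moved stays moved. The work goes in short steps, Python scripts to look and compute and a tool call to move; the robot and the scene stay as the last step left them, time stands still between calls to the robot, and variables do not carry over. Pictures are saved under pics/ and viewed, at most 10 in all, crops included, and the job is handed in when it is done.

Besides the shell and the picture viewer there is one more tool, called after "Emit:" by a JSON object that holds its "method" and its "body". arm_command: Moves the arm, as the interface text tells. Its arguments: {"type":"object","properties":{"targets":{"type":"array"},"force":{"type":"number"}},"required":["targets"]}

```bash
mkdir -p pics; ls; cat > h.py <<'E'
import numpy as np, cv2
from bench import status, viewer, job
from scipy.spatial.transform import Rotation as R
def cam(n):
    m=viewer.camera_model(n); return m
def rot(m):
    a=np.array(m["attitude"],float)
    return a if a.shape==(3,3) else R.from_euler('xyz',a,degrees=True).as_matrix()
def ray(m,u,v):
    f=200/np.tan(np.radians(m["vertical_fov"]/2))
    d=rot(m)@np.array([(u-m["cx"])/f,(v-m["cy"])/f,1]); return np.array(m["xyz"],float),d
def px2z(m,u,v,z):
    o,d=ray(m,u,v); return o+d*(z-o[2])/d[2]
def proj(m,p):
    f=200/np.tan(np.radians(m["vertical_fov"]/2))
    c=rot(m).T@(np.array(p,float)-np.array(m["xyz"],float)); return np.array([m["cx"]+f*c[0]/c[2],m["cy"]+f*c[1]/c[2]])
def snap(n,f,crop=None,s=1):
    im=viewer.snapshot(n); cv2.imwrite(f"pics/raw_{f}",im[:,:,::-1])
    if crop: x0,y0,x1,y1=crop; im=im[y0:y1,x0:x1]
    im=cv2.resize(im,None,fx=s,fy=s,interpolation=cv2.INTER_CUBIC); cv2.imwrite("pics/"+f,im[:,:,::-1])
E
python3 - <<'E'
from h import *
for n in("scene","top","wrist"): print(n,cam(n))
print(status.sense())
snap("top","t0.png",None,1.25);snap("scene","s0.png",None,1.25);snap("wrist","w0.png")
E
```

```text
pics
scene {'vertical_fov': 52.98375638197587, 'cx': 324.0259104402927, 'cy': 201.67881129314526, 'xyz': array([1078.89667975, -625.01919305,  957.46855881]), 'attitude': array([-135.33428749,    0.20641711,   40.91400389])}
top {'vertical_fov': 55.62821911130803, 'cx': 317.09207512665006, 'cy': 198.21147004095968, 'xyz': array([ 456.13615756,  -22.21749659, 1063.52233383]), 'attitude': array([-173.8418138 ,    1.98859843,  -91.3124947 ])}
wrist {'vertical_fov': 69.19771690614881, 'cx': 319.8634997794317, 'cy': 195.87087163112952, 'xyz': array([100.29430864, 596.7027922 , 372.53743213]), 'attitude': array([1.62050519e+02, 6.93801586e-02, 7.29369270e+01])}
{'time': 0.0, 'joint_pos': array([ 6.81007505e+01,  7.51491535e+00,  8.53291750e+01,  4.32412932e-04,
        8.72620557e+01, -4.89369321e+00]), 'qd': array([ 0.04004473,  0.02168211,  0.02016178,  0.06459299, -0.06534163,
       -0.10361954]), 'joint_efforts': array([-1.35660189e-04, -5.69399500e+01, -5.00545478e+01, -4.00262425e-04,
        1.48115179e-02,  1.24620900e-06]), 'tool_pos': array([175.25485083, 573.25839452, 230.24744641]), 'tcp_rot': array([-1.79894278e+02, -9.48533048e-03,  1.62994414e+02]), 'ft_force': array([ 0.5749501 , -0.62877844, -0.6450196 ]), 'wrist_torque': array([ 0.03548534, -0.03722965,  0.0005013 ]), 'grip_force': 0.0, 'finger_gap': 85.56101391659101}
```

View pics/t0.png

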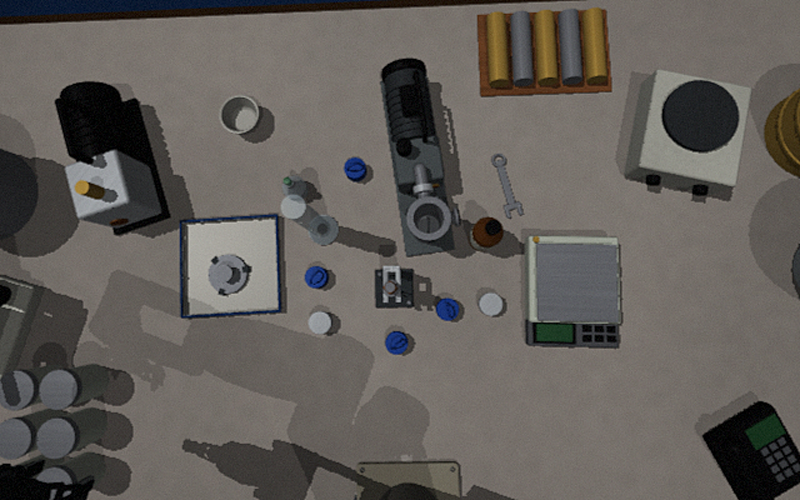

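View pics/s0.png

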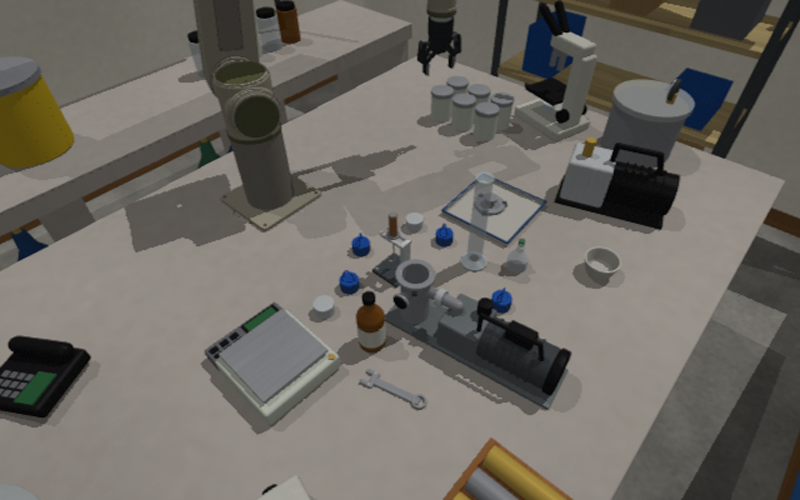

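The top picture (1.25x) shows the trap mouth at (429,217), the hook in its stand at (391,287), the tray centre at (231,266) with the lid at (229,274), and the pan at (577,282). The cylinder's foot is at (323,230) and the bottle is at (487,232). The scene view agrees. I'll enlarge the trap and stand next.

```bash
python3 - <<'E'
from h import *
im=cv2.imread("pics/raw_t0.png")
a=cv2.resize(im[150:260,295:391],None,fx=5,fy=5,interpolation=cv2.INTER_CUBIC)
b=cv2.resize(im[165:262,138:235],None,fx=3,fy=3,interpolation=cv2.INTER_CUBIC)
c=cv2.resize(im[180:282,415:505],None,fx=2.6,fy=2.6,interpolation=cv2.INTER_CUBIC)
o=np.zeros((560,780,3),np.uint8);o[:550,:480]=a;o[:291,485:776]=b;o[293:293+c.shape[0],485:485+c.shape[1]]=c
cv2.imwrite("pics/c0.png",cv2.convertScaleAbs(o,alpha=1.7))
m=cam("top")
for n,u,v,z in[("mouth",429,217,148),("hooktop",391,287,190),("tray",231,266,19),("lid",229,274,20),("pan",577,282,68),("cylfoot",323,230,5),("cyltop",292,207,275),("bottle",487,230,165),("tina",320,322,32),("tinb",490,304,32),("dens",290,181,95),("blue",317,277,40),("blue2",397,342,40),("blue3",447,309,40),("blue4",355,169,40)]: print(n,px2z(m,u/1.25,v/1.25,z).round())
E
```

```text
mouth [614. -58. 148.]
hooktop [479.  17. 190.]
tray [539. 382.  19.]
lid [521. 386.  20.]
pan [ 483. -363.   68.]
cylfoot [616. 178.   5.]
cyltop [616. 179. 275.]
bottle [ 583. -167.  165.]
tina [411. 180.  32.]
tinb [ 441. -187.   32.]
dens [709. 230.  95.]
blue [508. 185.  40.]
blue2 [366.  14.  40.]
blue3 [433. -94.  40.]
blue4 [746.  99.  40.]
```

View pics/c0.png

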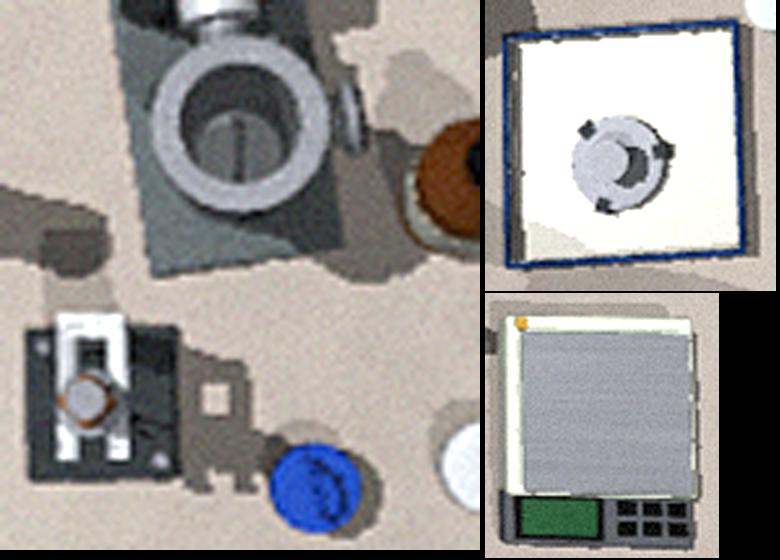

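The mouth centre is at crop (240,123), i.e. raw px (343,174.7). The cartridge loop shows as a dark line along world x inside the bore. The hook's handle is turned about 45°. The stand is nearly square to the world axes. Next I'll put the wrist camera over the trap.

Emit:
{"method": "arm_command", "body": {"targets": [[[0.021,-0.037,0.008,0,0,-0.167,1],[0.021,-0.037,0.008,0,0,-0.167,1],[0.021,-0.037,0.008,0,0,-0.167,1],[0.021,-0.037,0.008,0,0,-0.167,1],[0.021,-0.037,0.008,0,0,-0.167,1],[0.021,-0.037,0.008,0,0,-0.167,1],[0.021,-0.037,0,0,0,-0.167,1],[0.021,-0.037,0,0,0,-0.167,1],[0.021,-0.037,0,0,0,-0.167,1]]]}}

```text
time: 1.27
tool_pos: [364.8, 239.5, 279.2]
tcp_rot: [-180.0, 0.0, 76.6]
ft_force: [0.5, 0.3, 0.6]
finger_gap: 85.6
grip_force: 0.0
```

Emit:
{"method": "arm_command", "body": {"targets": [[[0.021,-0.037,0,0,0,-0.167,1],[0.021,-0.037,0,0,0,-0.167,1],[0.021,-0.037,0,0,0,-0.167,1],[0.021,-0.037,0,0,0,-0.167,1],[0.021,-0.037,0,0,0,-0.167,1],[0.021,-0.037,-0.01,0,0,-0.167,1],[0.021,-0.037,-0.02,0,0,-0.167,1],[0.021,-0.037,-0.02,0,0,-0.167,1],[0,0,0,0,0,0,1],[0,0,0,0,0,0,1]]]}}

```text
time: 2.52
tool_pos: [532.2, -55.0, 229.2]
tcp_rot: [-180.0, 0.0, 0.4]
ft_force: [0.1, -0.2, 0.3]
finger_gap: 85.1
grip_force: 0.0
```

```bash
python3 - <<'E'
from h import *
s=status.sense();print(s["time"],s["tool_pos"],s["tcp_rot"],s["joint_pos"])
m=cam("wrist");print(m)
snap("wrist","w1.png",None,1.25)
im=cv2.imread("pics/w1.png");cv2.imwrite("pics/w1.png",cv2.convertScaleAbs(im,alpha=1.7))
for p in[(614,-58,148),(614,-58,72),(479,17,190)]: print(proj(m,p)*1.25)
E
```

```text
2.525 [532.17760302 -54.99468653 229.16593213] [-1.79967718e+02  4.31779550e-02  3.85203934e-01] [-1.14070914e+01 -2.50988357e+00  9.57604502e+01  2.28118556e-02
  8.67982975e+01  7.82064331e+01]
{'vertical_fov': 69.19771690614881, 'cx': 319.8634997794317, 'cy': 195.87087163112952, 'xyz': array([612.28542107, -54.51690658, 371.37883822]), 'attitude': array([ 1.61924199e+02,  7.96120248e-02, -8.96719971e+01])}
[406.3363553  123.50393778]
[404.81613854 124.27961358]
[277.70883499 363.53594451]
```

View pics/w1.png

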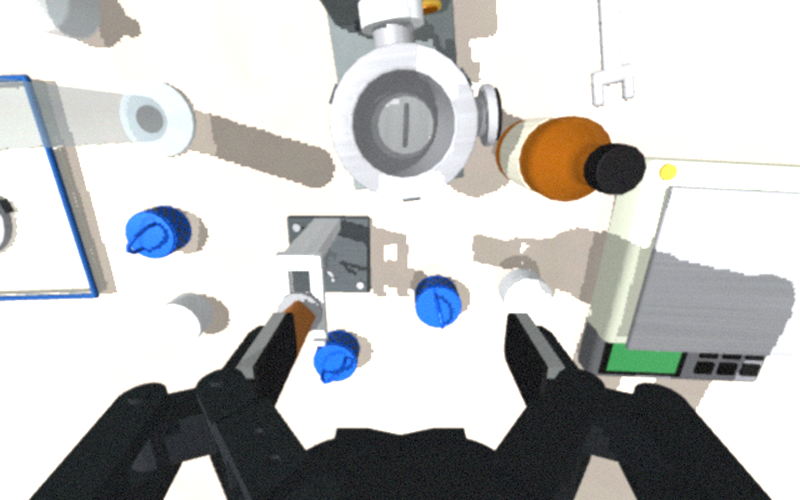

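The bore is centred near (404,122), with the loop edge-on along image-vertical (world x) from (406,103) to (406,147). The hook's handle is around (298,310), partly hidden by the finger. I'll crop both closer.

```bash
python3 - <<'E'
from h import *
im=cv2.imread("pics/raw_w1.png")
a=cv2.resize(im[50:150,262:382],None,fx=4,fy=4,interpolation=cv2.INTER_CUBIC)
a2=cv2.resize(im[70:130,294:354],None,fx=6,fy=6,interpolation=cv2.INTER_CUBIC)
b=cv2.resize(im[215:290,212:275],None,fx=5,fy=5,interpolation=cv2.INTER_CUBIC)
t=cv2.imread("pics/raw_s0.png")[160:245,285:340]
c=cv2.resize(t,None,fx=5,fy=5,interpolation=cv2.INTER_CUBIC)
o=np.zeros((600,800,3),np.uint8)
a2=cv2.resize(im[62:137,282:366],None,fx=5.5,fy=5.5,interpolation=cv2.INTER_CUBIC)
print(a2.shape,b.shape,c.shape)
o[:a2.shape[0],:a2.shape[1]]=a2; o[:375,470:470+315]=b
c=cv2.resize(t[:60],None,fx=3.7,fy=3.7,interpolation=cv2.INTER_CUBIC);o[378:378+c.shape[0],470:470+c.shape[1]]=c
cv2.imwrite("pics/c1.png",cv2.convertScaleAbs(o,alpha=1.3))
E
```

```text
(412, 462, 3) (375, 315, 3) (425, 275, 3)
```

View pics/c1.png

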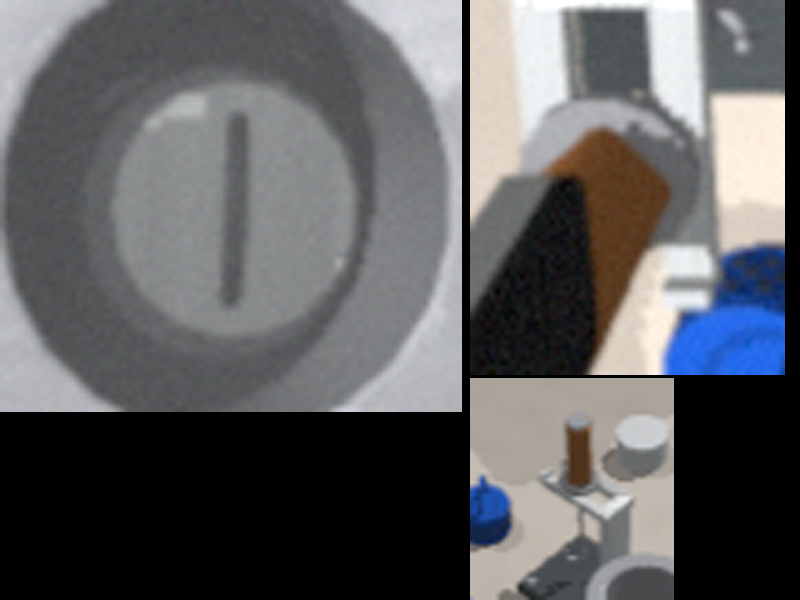

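```bash
python3 - <<'E'
from h import *
m=cam("wrist"); t=cam("top")
A=lambda x,y,z:px2z(m,282+x/5.5,62+y/5.5,z)
B=lambda x,y,z:px2z(m,212+(x-470)/5,215+y/5,z)
print("can",A(235.5,210,46),A(113,210,46)-A(358,210,46),"looptop",A(234,210,76))
e=A(238,113,62)-A(230,307,62);print("loop",e,np.degrees(np.arctan2(e[1],e[0])))
print("bore",A(226.5,195,148),A(5,195,148)-A(448,195,148))
P=[B(605,128,130),B(670,190,130),B(548,173,130)];print(P)
for q in P[1:]: d=q-P[0];print("edge",d,np.degrees(np.arctan2(d[1],d[0])))
print("collar",B(520,175,130),B(700,175,130),B(612,97,130))
d=B(703,5,125)-B(716,230,125);print("prong",d,np.degrees(np.arctan2(d[1],d[0])))
T=lambda x,y,z:px2z(t,295+x/5,150+y/5,z)
print("mouth top",T(240,123.5,148),"hook",T(89,398,190))
d=T(28,326,8)-T(30,481,8);print("stand edge",d,np.degrees(np.arctan2(d[1],d[0])))
d=T(56,313,125)-T(56,460,125);print("prong",d,np.degrees(np.arctan2(d[1],d[0])), T(56,460,125),T(129,460,125),T(92,313,125))
Q=lambda x,y,z:px2z(t,138+(x-485)/3,165+y/3,z)
c=[Q(503,36,19),Q(739,20,19),Q(745,252,19),Q(508,267,19)];print("tray",np.mean(c,0),[np.linalg.norm(c[i]-c[i-1]) for i in range(4)],c)
print("lid",Q(621,160,9))
W=lambda x,y,z:px2z(t,415+(x-485)/2.6,180+(y-293)/2.6,z)
c=[W(522,332,68),W(692,334,68),W(692,497,68),W(524,493,68)];print("pan",np.mean(c,0),c)
E
```

```text
can [613.81150331 -58.97078615  46.        ] [-0.30494854 47.57014661  0.        ] looptop [613.67422413 -58.25409254  76.        ]
loop [34.0348881  -1.08936328  0.        ] -1.8332546636461682
bore [615.23812882 -56.21346475 148.        ] [-0.37730438 58.94471096  0.        ]
[array([489.64010372,  20.19711044, 130.        ]), array([476.8374177 ,   9.02401856, 130.        ]), array([480.24854287,  31.5982961 , 130.        ])]
edge [-12.80268602 -11.17309188   0.        ] -138.8883195018493
edge [-9.39156086 11.40118566  0.        ] 129.47949370824264
collar [479.79294694  36.87502929 130.        ] [480.02959063   3.20518992 130.        ] [495.95281083  18.40859277 130.        ]
prong [46.8120661  -0.24432019  0.        ] -0.2990337762417266
mouth top [611.70099979 -57.27915304 148.        ] hook [478.80472805  17.47840917 190.        ]
stand edge [85.91763079 -0.45667368  0.        ] -0.3045385211273273
prong [72.52951894 -1.43775077  0.        ] -1.1356240149043468 [450.43584189  37.36173752 125.        ] [449.62124458   1.39793642 125.        ] [522.51209419  18.02947285 125.        ]
tray [539.46667225 384.21620245  19.        ] [np.float64(216.67696291908692), np.float64(225.16114047392722), np.float64(216.40965419014248), np.float64(221.10258191793375)] [array([643.26295889, 500.94721078,  19.        ]), array([652.03838777, 275.95714205,  19.        ]), array([435.72454501, 269.51820926,  19.        ]), array([426.84079734, 490.4422477 ,  19.        ])]
lid [523.82574512 390.11509722   9.        ]
pan [ 481.3835546  -363.54200881   68.        ] [array([ 565.00383519, -283.98588692,   68.        ]), array([ 558.45077536, -452.31120824,   68.        ]), array([ 397.35255891, -440.63853179,   68.        ]), array([ 404.72704892, -277.23240828,   68.        ])]
```

Measurements agree: hook axis (479,19) with the handle flats at about 40°, cartridge (613.7,-58.6) with its loop along world x (-1.8°), tray centre (539.5,384), pan (481.4,-363.5). Now I'll grasp the hook.

Emit:
{"method": "arm_command", "body": {"targets": [[[-0.0106,0.0148,0,0,0,0.138,1],[-0.0106,0.0148,0,0,0,0.138,1],[-0.0106,0.0148,0,0,0,0.138,1],[-0.0106,0.0148,0,0,0,0.138,1],[-0.0106,0.0148,0,0,0,0.138,1],[0,0,-0.02,0,0,0,1],[0,0,-0.025,0,0,0,1],[0,0,-0.025,0,0,0,1],[0,0,-0.015,0,0,0,1],[0,0,0,0,0,0,1]]]}}

```text
time: 3.82
tool_pos: [478.8, 19.4, 143.8]
tcp_rot: [-179.9, 0.0, 39.9]
ft_force: [0.8, 0.6, -0.4]
finger_gap: 85.1
grip_force: 0.0
```

Emit:
{"method": "arm_command", "body": {"targets": [[[0,0,0,0,0,0,-1],[0,0,0,0,0,0,-1],[0,0,0,0,0,0,-1],[0,0,0,0,0,0,-1],[0,0,0,0,0,0,-1],[0,0,0,0,0,0,-1]]], "force": 40}}

```text
time: 4.58
tool_pos: [479.8, 18.7, 144.8]
tcp_rot: [180.0, -0.0, 39.9]
ft_force: [-0.1, 0.3, 4.9]
finger_gap: 19.3
grip_force: 42.2
```

Emit:
{"method": "arm_command", "body": {"targets": [[[0,0,0.008,0,0,0,-1],[0,0,0.012,0,0,0,-1],[-0.01,0,0,0,0,0,-1],[-0.018,0,0,0,0,0,-1],[-0.015,0,0,0,0,0,-1],[-0.005,0,0.02,0,0,0,-1],[0,0,0.04,0,0,0,-1],[0,0,0.04,0,0,0,-1],[0,0,0.02,0,0,0,-1],[0,0,0,0,0,0,-1]]]}}

```text
time: 5.82
tool_pos: [431.9, 18.7, 285.2]
tcp_rot: [179.9, -0.1, 39.9]
ft_force: [-0.3, 0.2, -0.6]
finger_gap: 19.7
grip_force: 41.6
```

```bash
python3 - <<'E'
from h import *
s=status.sense();p=s["tool_pos"];print(s["time"],p,s["tcp_rot"],s["ft_force"],s["finger_gap"])
m=cam("wrist");print(m["xyz"],m["attitude"])
w=viewer.snapshot("wrist");ms=cam("scene");sc=viewer.snapshot("scene")
q=proj(ms,p-[0,0,100]);qw=proj(m,p-[0,0,109]);print(q,qw)
def cr(im,c,h,f):
    x,y=max(0,int(c[0])-h),max(0,int(c[1])-h);print(x,y);return cv2.resize(im[y:y+2*h,x:x+2*h],None,fx=f,fy=f,interpolation=cv2.INTER_CUBIC)
a=cr(w,qw,40,5);b=cr(sc,q,40,5)
o=np.zeros((400,800,3),np.uint8);o[:a.shape[0],:a.shape[1]]=a;o[:b.shape[0],400:400+b.shape[1]]=b
cv2.imwrite("pics/h1.png",cv2.convertScaleAbs(o[:,:,::-1],alpha=1.7))
E
```

```text
5.825 [431.94334301  18.73202442 285.23120397] [ 1.79903467e+02 -9.88023470e-02  3.98667492e+01] [-0.29079111  0.22461265 -0.55867226] 19.659944652573405
[493.16658217  69.58168404 427.66425352] [ 1.62105444e+02 -4.07183155e-02 -5.01914027e+01]
[302.25951539 166.47966855] [319.51911108 194.1989864 ]
279 154
262 126
```

View pics/h1.png

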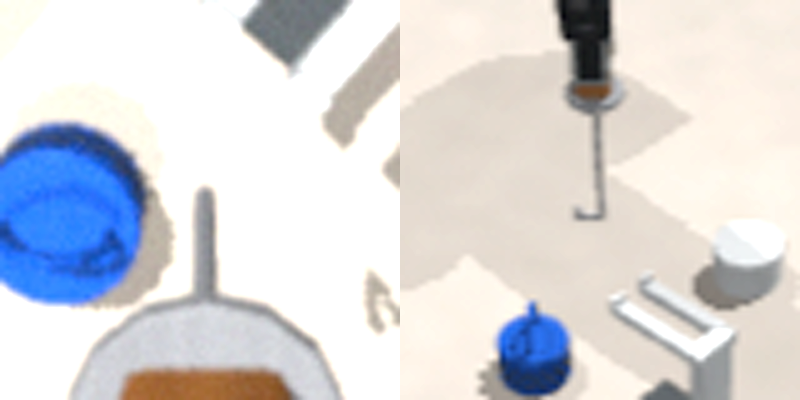

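The scene crop shows the tip pointing left, i.e. yaw -139°. In the wrist crop the bend lies in line with the shaft, pointing away from the camera, with its end at (205,188). So the hook's +x is tool yaw + 180°. I'll check the shaft bottom against its nominal position.

```bash
python3 - <<'E'
from h import *
m=cam("wrist");ms=cam("scene");p=status.sense()["tool_pos"]
c=p-[0,0,19.3]; d=np.array([np.cos(np.radians(-140)),np.sin(np.radians(-140)),0])
for n,q in[("bend",c+[0,0,-90]),("tip",c+14*d+[0,0,-81]),("collarbot",c)]:
  print(n,proj(ms,q),proj(m,q))
# observed
print("scene obs bend",262+202/5,126+215/5,"tip",262+177/5,126+211/5,"collar c",262+195/5,126+92/5)
print("wrist obs end",279+205/5,154+188/5,"collar x",(72+340)/2/5+279)
E
```

```text
bend [302.1710841  169.36224197] [319.91204846 193.74459473]
tip [297.3341196  167.02263544] [319.94078   211.6878406]
collarbot [300.8230228  145.15546308] [319.57929764 238.13395887]
scene obs bend 302.4 169.0 tip 297.4 168.2 collar c 301.0 144.4
wrist obs end 320.0 191.6 collar x 320.2
```

The hook geometry matches to about 1 px. Next it goes over the trap, tip along the loop plane and offset +7 mm in y, and partway down.

Emit:
{"method": "arm_command", "body": {"targets": [[[0.0271,-0.01006,0,0,0,-0.1044,-1],[0.0271,-0.01006,0,0,0,-0.1044,-1],[0.0271,-0.01006,0,0,0,-0.1044,-1],[0.0271,-0.01006,0,0,0,-0.1044,-1],[0.0271,-0.01006,0,0,0,-0.1044,-1],[0.0271,-0.01006,0,0,0,-0.1044,-1],[0.0271,-0.01006,0,0,0,-0.1044,-1],[0,0,0,0,0,0,-1],[0,0,0,0,0,0,-1]]]}}

```text
time: 7.05
tool_pos: [620.1, -51.4, 282.3]
tcp_rot: [-180.0, 0.2, -1.9]
ft_force: [0.6, -0.1, -0.3]
finger_gap: 19.5
grip_force: 41.6
```

Emit:
{"method": "arm_command", "body": {"targets": [[[0,0,-0.02,0,0,0,-1],[0,0,-0.03,0,0,0,-1],[0,0,-0.03,0,0,0,-1],[0,0,-0.014,0,0,0,-1],[0,0,-0.006,0,0,0,-1],[0,0,0,0,0,0,-1]]]}}

```text
time: 7.8
tool_pos: [621.2, -51.6, 184.7]
tcp_rot: [180.0, -0.0, -2.0]
ft_force: [-0.5, 0.3, 0.0]
finger_gap: 19.5
grip_force: 41.6
```

```bash
python3 - <<'E'
from h import *
s=status.sense();p=s["tool_pos"];print(s["time"],p,s["tcp_rot"],s["ft_force"],s["finger_gap"])
m=cam("wrist");w=viewer.snapshot("wrist");print(m["xyz"],m["attitude"])
c=p-[0,0,19.3]
for n,q in[("bend",c+[0,0,-90]),("looptop",(613.7,-58.6,76)),("collar",c),("mouth",(613.5,-57,148)),("can",(613.8,-58.6,46))]: print(n,proj(m,q))
o=cv2.resize(w[100:250,240:400],None,fx=4,fy=4,interpolation=cv2.INTER_CUBIC)
cv2.imwrite("pics/h2.png",cv2.convertScaleAbs(o[:,:,::-1],alpha=1.7))
E
```

```text
7.8 [621.24687513 -51.60154106 184.68375607] [ 1.79997574e+02 -2.79288383e-02 -1.99478972e+00] [-0.54417433  0.32073003  0.01211714] 19.47905421548769
[701.13619596 -54.32958338 327.04279566] [ 1.61998799e+02  4.31154005e-02 -9.20521123e+01]
bend [320.21903867 193.95044889]
looptop [328.14277498 201.73882327]
collar [320.2795411  238.21807756]
mouth [328.59404453 236.82693266]
can [327.35945494 191.94038941]
```

View pics/h2.png

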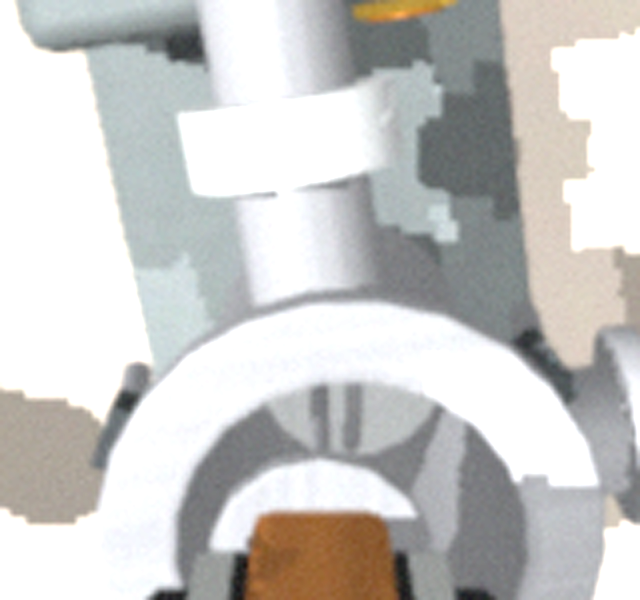

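The hook (x≈320) and the loop (x≈352) are seen side by side in the bore, 7 mm apart as intended. I'll lower the hook, turn it 90° so the tip sweeps under the peak, and centre it.

Emit:
{"method": "arm_command", "body": {"targets": [[[0,0,-0.01,0,0,0,-1],[0,0,-0.01,0,0,0,-1],[0,0,0,0,0,0,-1]]]}}

```text
time: 8.22
tool_pos: [620.2, -51.5, 162.6]
tcp_rot: [-180.0, 0.1, -2.0]
ft_force: [0.9, 0.0, -1.1]
finger_gap: 19.6
grip_force: 41.6
```

Emit:
{"method": "arm_command", "body": {"targets": [[[0,0,0,0,0,0.1,-1],[0,0,0,0,0,0.165,-1],[0,0,0,0,0,0.165,-1],[0,0,0,0,0,0.165,-1],[0,0,0,0,0,0.165,-1],[0,0,0,0,0,0.165,-1],[0,0,0,0,0,0.165,-1],[0,0,0,0,0,0.165,-1],[0,0,0,0,0,0.165,-1],[0,0,0,0,0,0.15,-1]]]}}

```text
time: 9.48
tool_pos: [621.2, -51.6, 164.4]
tcp_rot: [180.0, -0.0, 88.2]
ft_force: [-0.1, -0.1, -1.4]
finger_gap: 19.9
grip_force: 41.7
```

Emit:
{"method": "arm_command", "body": {"targets": [[[-0.0025,0,0,0,0,0,-1],[-0.0025,0,0,0,0,0,-1],[-0.0025,0,0,0,0,0,-1],[0,0,0,0,0,0,-1]]]}}

```text
time: 9.98
tool_pos: [613.5, -51.6, 164.3]
tcp_rot: [180.0, 0.0, 87.9]
ft_force: [0.9, -0.1, -0.3]
finger_gap: 19.4
grip_force: 41.6
```

Emit:
{"method": "arm_command", "body": {"targets": [[[0,0,0.005,0,0,0,-1],[0,0,0.005,0,0,0,-1],[0,0,0.003,0,0,0,-1],[0,0,0.003,0,0,0,-1],[0,0,0.004,0,0,0,-1],[0,0,0.006,0,0,0,-1],[0,0,0.008,0,0,0,-1],[0,0,0.006,0,0,0,-1],[0,0,0,0,0,0,-1]]]}}

```text
time: 11.1
tool_pos: [614.2, -51.7, 205.4]
tcp_rot: [179.9, 0.0, 88.0]
ft_force: [0.6, 0.0, -2.7]
finger_gap: 19.3
grip_force: 41.5
```

```bash
python3 - <<'E'
from h import *
F=[]
for i in range(5):
    s=status.sense();F.append(s["ft_force"]); viewer.snapshot("top")
print(np.mean(F,0),s["tool_pos"],s["time"])
E
```

```text
[ 0.11114528  0.15356936 -2.33110636] [613.43414066 -51.63919764 203.87307325] 11.3
```

It is hooked: the force dropped by about 1.45 N, so roughly 145 g. Lift it straight out with soft starts and stops.

Emit:
{"method": "arm_command", "body": {"targets": [[[0,0,0.005,0,0,0,-1],[0,0,0.01,0,0,0,-1],[0,0,0.015,0,0,0,-1],[0,0,0.02,0,0,0,-1],[0,0,0.02,0,0,0,-1],[0,0,0.02,0,0,0,-1],[0,0,0.02,0,0,0,-1],[0,0,0.015,0,0,0,-1],[0,0,0.01,0,0,0,-1],[0,0,0.005,0,0,0,-1]]]}}

```text
time: 12.6
tool_pos: [613.7, -51.7, 344.7]
tcp_rot: [180.0, 0.0, 87.9]
ft_force: [0.2, -1.0, -2.8]
finger_gap: 19.4
grip_force: 41.5
```

Emit:
{"method": "arm_command", "body": {"targets": [[[-0.002,0.003,0,0,0,0,-1],[-0.004,0.007,0,0,0,0,-1],[-0.007,0.011,0,0,0,0,-1],[-0.009,0.015,0,0,0,0,-1],[-0.011,0.018,0,0,0,0,-1],[-0.012,0.02,0,0,0,0,-1],[-0.012,0.02,0,0,0,0,-1],[-0.012,0.02,0,0,0,0,-1],[-0.012,0.02,0,0,0,0,-1],[-0.012,0.02,0,0,0,0,-1]]]}}

```text
time: 13.85
tool_pos: [519.7, 103.8, 344.4]
tcp_rot: [180.0, -0.0, 88.0]
ft_force: [0.3, -0.3, -2.1]
finger_gap: 19.5
grip_force: 41.5
```

Emit:
{"method": "arm_command", "body": {"targets": [[[-0.011,0.02,0,0,0,0,-1],[-0.009,0.02,0,0,0,0,-1],[-0.006,0.02,0,0,0,0,-1],[-0.003,0.02,0,0,0,0,-1],[0,0.02,0,0,0,0,-1],[0.003,0.02,0,0,0,0,-1],[0.006,0.02,0,0,0,0,-1],[0.009,0.02,0,0,0,0,-1],[0.011,0.02,0,0,0,0,-1]]]}}

```text
time: 14.98
tool_pos: [521.0, 283.8, 344.1]
tcp_rot: [-180.0, 0.0, 88.0]
ft_force: [0.0, -0.3, -3.2]
finger_gap: 19.3
grip_force: 41.4
```

Emit:
{"method": "arm_command", "body": {"targets": [[[0.013,0.016,0,0,0,0,-1],[0.015,0.012,0,0,0,0,-1],[0.015,0.008,0,0,0,0,-1],[0.014,0.005,0,0,0,0,-1],[0.011,0.003,0,0,0,0,-1],[0.007,0.002,-0.003,0,0,0,-1],[0.004,0.0015,-0.007,0,0,0,-1],[0.002,0.001,-0.012,0,0,0,-1],[0,0,-0.018,0,0,0,-1],[0,0,-0.02,0,0,0,-1]]]}}

```text
time: 16.23
tool_pos: [601.3, 330.7, 282.6]
tcp_rot: [-180.0, 0.0, 87.9]
ft_force: [-0.1, -0.4, -2.8]
finger_gap: 19.3
grip_force: 41.5
```

Emit:
{"method": "arm_command", "body": {"targets": [[[0,0,-0.02,0,0,0,-1],[0,0,-0.02,0,0,0,-1],[0,0,-0.018,0,0,0,-1],[0,0,-0.014,0,0,0,-1],[0,0,-0.01,0,0,0,-1],[0,0,-0.006,0,0,0,-1],[0,0,-0.003,0,0,0,-1],[0,0,0,0,0,0,-1]]]}}

```text
time: 17.23
tool_pos: [601.8, 330.9, 193.6]
tcp_rot: [180.0, -0.0, 87.9]
ft_force: [-0.0, -0.0, -1.8]
finger_gap: 19.3
grip_force: 41.5
```

```bash
python3 - <<'E'
from h import *
s=status.sense();p=s["tool_pos"];print(s["time"],p,s["tcp_rot"],s["ft_force"],s["finger_gap"])
ms=cam("scene");c=p-[0,7,19.3]
t=viewer.snapshot("top");w=viewer.snapshot("scene")
q=proj(ms,c-[0,0,120]).astype(int);print(q,proj(ms,c-[0,0,90]),proj(ms,c-[0,0,146]))
o=cv2.resize(w[q[1]-40:q[1]+35,q[0]-50:q[0]+50],None,fx=6,fy=6,interpolation=cv2.INTER_CUBIC)
cv2.imwrite("pics/p1.png",cv2.convertScaleAbs(o[:,:,::-1],alpha=1.6))
E
```

```text
17.225 [601.79434805 330.90966875 193.55476834] [ 1.79979985e+02 -1.11594786e-02  8.79479206e+01] [-4.46275947e-04 -6.22656288e-03 -1.76533627e+00] 19.30926390347114
[401 172] [402.8648856  166.13111586] [400.65452098 178.56836792]
```

View pics/p1.png

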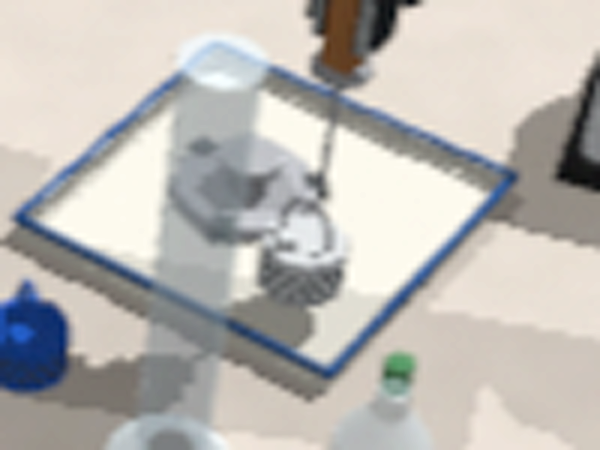

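The cartridge hangs upright and steady over the free corner of the tray, clear of the lid. I'll lower it gently onto the floor and drop the hook below the loop.

Emit:
{"method": "arm_command", "body": {"targets": [[[0,0,-0.005,0,0,0,-1],[0,0,-0.007,0,0,0,-1],[0,0,-0.005,0,0,0,-1],[0,0,-0.003,0,0,0,-1],[0,0,-0.002,0,0,0,-1],[0,0,-0.002,0,0,0,-1],[0,0,-0.002,0,0,0,-1],[0,0,-0.002,0,0,0,-1],[0,0,-0.003,0,0,0,-1],[0,0,-0.004,0,0,0,-1]]]}}

```text
time: 18.58
tool_pos: [601.7, 330.9, 158.2]
tcp_rot: [180.0, -0.0, 88.0]
ft_force: [-0.2, -0.2, -1.2]
finger_gap: 19.2
grip_force: 41.6
```

Emit:
{"method": "arm_command", "body": {"targets": [[[0,0,-0.001,0,0,0,-1],[0,0,0,0,0,0,-1],[0,0,0,0,0,0,-1]]]}}

```text
time: 18.95
tool_pos: [601.7, 330.9, 157.5]
tcp_rot: [180.0, -0.0, 87.9]
ft_force: [0.4, -0.0, -1.3]
finger_gap: 19.6
grip_force: 41.6
```

```bash
python3 - <<'E'
from h import *
F=[];P=[]
for i in range(4):
    s=status.sense();F.append(s["ft_force"]);P.append(s["tool_pos"]); w=viewer.snapshot("wrist")
print(np.mean(F,0),np.mean(P,0),s["time"])
p=np.mean(P,0);m=cam("wrist");c=p-[0,0,19.3]
print("bend",proj(m,c-[0,0,90]),"tip",proj(m,c+[0,-14,-81]),"loop",proj(m,[p[0],p[1]-7,66]))
q=proj(m,c-[0,0,90]).astype(int);print(q)
o=cv2.resize(w[q[1]-45:q[1]+45,q[0]-50:q[0]+50],None,fx=6,fy=6,interpolation=cv2.INTER_CUBIC)
cv2.imwrite("pics/p2.png",cv2.convertScaleAbs(o[:,:,::-1],alpha=1.3))
E
```

```text
[ 0.03341662 -0.08657365 -0.80928204] [601.75639679 330.90475906 157.47864621] 19.1
bend [319.29743513 193.55244537] tip [319.86029262 211.48299348] loop [319.55657184 207.56022155]
[319 193]
```

View pics/p2.png

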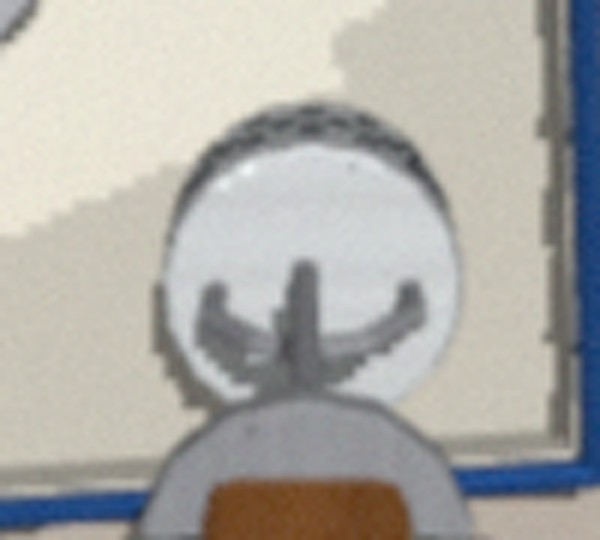

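The cartridge stands upright on the tray floor and the reading is back to the hook's own weight. I'll unhook along +y, rise, and return towards the stand's open side, keeping clear of the cylinder.

Emit:
{"method": "arm_command", "body": {"targets": [[[0,0.002,0,0,0,0,-1],[0,0.004,0,0,0,0,-1],[0,0.005,0,0,0,0,-1],[0,0.005,0,0,0,0,-1],[0,0.005,0,0,0,0,-1],[0,0.003,0,0,0,0,-1],[0,0,0.02,0,0,0,-1],[0,0,0.03,0,0,0,-1],[0,0,0.04,0,0,0,-1],[0,0,0.043,0,0,0,-1]]]}}

```text
time: 20.4
tool_pos: [601.6, 354.6, 293.1]
tcp_rot: [180.0, -0.0, 87.9]
ft_force: [-0.2, -0.1, -0.5]
finger_gap: 19.5
grip_force: 41.6
```

```bash
python3 - <<'E'
from h import *
s=status.sense();p=s["tool_pos"];print(s["time"],p,s["ft_force"])
w=viewer.snapshot("wrist");m=cam("wrist");cv2.imwrite("pics/raw_p3.png",w[:,:,::-1])
print("expected",proj(m,[602,324,36]),proj(m,[602,324,66]))
t=viewer.snapshot("top");mt=cam("top");cv2.imwrite("pics/raw_p3t.png",t[:,:,::-1]);print(proj(mt,[602,324,36]))
E
```

```text
20.4 [601.59984666 354.6021295  293.06728482] [-0.18097301 -0.06984312 -0.53605018]
expected [317.64740653 182.86062507] [317.686499   188.61849136]
[203.62994556 188.93523346]
```

Emit:
{"method": "arm_command", "body": {"targets": [[[-0.03,-0.02,0,0,0,0,-1],[-0.03,-0.02,0,0,0,0,-1],[-0.03,-0.02,0,0,0,0,-1],[-0.03,-0.02,0,0,0,0,-1],[-0.01,-0.045,0,0,0,0,-1],[-0.01,-0.045,0,0,0,0,-1],[-0.01,-0.045,0,0,0,0,-1],[-0.01,-0.045,0,0,0,0,-1],[-0.0095,-0.045,0,0,0,0,-1],[0,-0.0311,0,0,0,0,-1]]]}}

```text
time: 21.75
tool_pos: [431.7, 17.0, 291.6]
tcp_rot: [179.9, 0.0, 87.9]
ft_force: [1.2, -0.4, -1.5]
finger_gap: 19.5
grip_force: 41.6
```

Emit:
{"method": "arm_command", "body": {"targets": [[[0,0,-0.02,0,0,0,-1],[0,0,-0.03,0,0,0,-1],[0,0,-0.04,0,0,0,-1],[0,0,-0.03,0,0,0,-1],[0,0,-0.012,0,0,0,-1],[0,0,0,0,0,0,-1],[0,0,0,0,0,0,-1]]]}}

```text
time: 22.62
tool_pos: [433.1, 18.9, 159.8]
tcp_rot: [179.9, 0.0, 88.0]
ft_force: [0.7, -0.4, -1.6]
finger_gap: 19.6
grip_force: 41.7
```

Emit:
{"method": "arm_command", "body": {"targets": [[[0.006,0,0,0,0,0,-1],[0.012,0,0,0,0,0,-1],[0.013,0,0,0,0,0,-1],[0.01,0,0,0,0,0,-1],[0.006,0,0,0,0,0,-1],[0,0,-0.005,0,0,0,-1],[0,0,-0.005,0,0,0,-1],[0,0,-0.003,0,0,0,-1],[0,0,-0.001,0,0,0,-1],[0,0,0,0,0,0,-1]]]}}

```text
time: 23.88
tool_pos: [478.9, 18.8, 144.8]
tcp_rot: [-180.0, -0.0, 88.0]
ft_force: [-5.1, 1.1, 4.6]
finger_gap: 19.7
grip_force: 42.3
```

Emit:
{"method": "arm_command", "body": {"targets": [[[-0.001,0,0.0005,0,0,0,-1],[0,0,0,0,0,0,-1]]]}}

```text
time: 24.12
tool_pos: [478.0, 18.8, 144.8]
tcp_rot: [180.0, 0.0, 88.0]
ft_force: [-1.3, 1.1, 1.3]
finger_gap: 19.4
grip_force: 41.9
```

Emit:
{"method": "arm_command", "body": {"targets": [[[0,0,0,0,0,0,-0.5],[0,0,0,0,0,0,-0.3],[0,0,0,0,0,0,0],[0,0,0,0,0,0,0.5],[0,0,0,0,0,0,1],[0,0,0,0,0,0,1]]]}}

```text
time: 24.88
tool_pos: [478.2, 18.8, 144.8]
tcp_rot: [-180.0, 0.0, 87.9]
ft_force: [0.8, -0.7, 0.3]
finger_gap: 85.1
grip_force: 0.0
```

Emit:
{"method": "arm_command", "body": {"targets": [[[0,0,0.02,0,0,0,1],[0,0,0.04,0,0,0,1],[0,0,0.045,0,0,0,1],[0,0.04,0,0,0,0,1],[0,0.05,0,0,0,0,1],[0,0.05,0,0,0,-0.15,1],[0,0.05,0,0,0,-0.15,1],[0.01,0.04,0,0,0,-0.15,1],[0.02,0.03,0,0,0,-0.15,1],[0.03,0.015,0,0,0,-0.15,1]]]}}

```text
time: 26.12
tool_pos: [538.1, 295.8, 249.8]
tcp_rot: [-180.0, -0.0, 44.8]
ft_force: [0.6, -1.1, 1.1]
finger_gap: 85.1
grip_force: 0.0
```

```bash
python3 - <<'E'
from h import *
s=status.sense();m=cam("wrist");print(s["time"],s["tool_pos"],s["tcp_rot"])
# camera in tool frame from the present pose
Rt=R.from_euler('xyz',s["tcp_rot"],degrees=True).as_matrix();oc=Rt.T@(m["xyz"]-s["tool_pos"]);Rc=Rt.T@rot(m)
def model(p,e):
    T=R.from_euler('xyz',e,degrees=True).as_matrix();k=dict(m);k["xyz"]=np.array(p)+T@oc;k["attitude"]=T@Rc;return k
k=model([601.66,330.9,157.4],[180,0,87.95]);print("p2",px2z(k,269+312/6,148+280/6,36),px2z(k,269+312/6,148+290/6,36))
k=model([601.66,354.8,290.8],[180,0,87.95])
w=cv2.imread("pics/raw_p3.png",0);q=proj(k,[602,324,36]).astype(int);x,y=q-35
c=cv2.resize(w[y:y+70,x:x+70],None,fx=4,fy=4,interpolation=cv2.INTER_CUBIC);r=24*290/(433-36)*4
h=cv2.HoughCircles(cv2.GaussianBlur(c,(5,5),0),cv2.HOUGH_GRADIENT,1,30,param1=60,param2=12,minRadius=int(r-10),maxRadius=int(r+10))
for u,v,rr in h[0][:3]: print(u,v,rr,px2z(k,x+u/4,y+v/4,36))
# hook check on top view against start
a=cv2.imread("pics/raw_t0.png").astype(int);t=viewer.snapshot("top")[:,:,::-1].astype(int);cv2.imwrite("pics/raw_t2.png",t)
print("diff hook region",np.abs(a-t)[205:250,295:335].mean(),"bg",np.abs(a-t)[205:250,335:350].mean())
sc0=cv2.imread("pics/raw_s0.png");sc=viewer.snapshot("scene")[:,:,::-1]
tb=lambda im:cv2.resize(im[160:225,285:345],None,fx=5,fy=5,interpolation=cv2.INTER_CUBIC)
pt=cv2.resize(t[160:240,138:240].astype(np.uint8),None,fx=3,fy=3,interpolation=cv2.INTER_CUBIC)
o=np.zeros((600,640,3),np.uint8);o[:325,:300]=tb(sc0);o[:325,310:610]=tb(sc);o[330:330+240,:306]=pt
c3=cv2.imread("pics/raw_p3.png")[y:y+70,x:x+70];o[330:330+245,320:565]=cv2.resize(c3,(245,245),interpolation=cv2.INTER_CUBIC)
cv2.imwrite("pics/v10.png",cv2.convertScaleAbs(o,alpha=1.5)); print(x,y)
E
```

```text
26.125 [538.09759316 295.82855543 249.78736997] [-1.79982715e+02 -9.87169941e-03  4.48250276e+01]
p2 [602.73409107 326.26092148  36.        ] [602.67465234 324.58766624  36.        ]
143.5 136.5 64.8 [602.07482815 326.14672736  36.        ]
diff hook region 23.632407407407406 bg 19.680493827160493
285 148[ WARN:0@0.960] global loadsave.cpp:1063 imwrite_ Unsupported depth image for selected encoder is fallbacked to CV_8U.
```

View pics/v10.png

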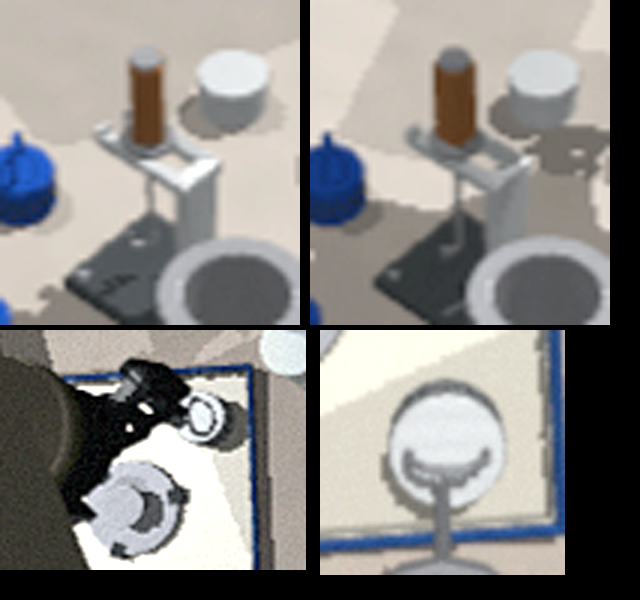

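The hook hangs in its fork as before (upper right crop matches upper left). The cartridge stands upright in the tray at about (602.3,325.9). Moving over it with the fingers partly open.

Emit:
{"method": "arm_command", "body": {"targets": [[[0.03,0.015,0,0,0,0,0.46],[0.024,0.012,-0.02,0,0,0,0.46],[0.0101,0.0051,-0.04,0,0,0,0.46],[0,0,-0.04,0,0,0,0.46],[0,0,-0.03,0,0,0,0.46],[0,0,-0.01,0,0,0,0.46],[0,0,0,0,0,0,0.46],[0,0,0,0,0,0,0.46]]]}}

```text
time: 27.22
tool_pos: [603.4, 326.3, 112.1]
tcp_rot: [179.9, -0.2, 45.0]
ft_force: [0.2, 0.6, 0.7]
finger_gap: 62.2
grip_force: 0.0
```

```bash
python3 - <<'E'
from h import *
P=[]
for i in range(3):
    s=status.sense();P.append(s["tool_pos"]);w=viewer.snapshot("wrist")
print(np.mean(P,0),np.ptp(P,0),s["tcp_rot"],s["finger_gap"],s["time"])
m=cam("wrist");g=cv2.cvtColor(w,cv2.COLOR_RGB2GRAY);q=proj(m,[602.3,325.9,36]).astype(int);x,y=q-[50,60]
c=cv2.resize(g[y:y+110,x:x+100],None,fx=4,fy=4,interpolation=cv2.INTER_CUBIC);d=np.linalg.norm(m["xyz"]-[602,326,36]);r=24*290/d*4
h=cv2.HoughCircles(cv2.GaussianBlur(c,(5,5),0),cv2.HOUGH_GRADIENT,1,20,param1=60,param2=12,minRadius=int(r-12),maxRadius=int(r+12))
print(q,r)
for u,v,rr in h[0][:4]: print(u,v,rr,px2z(m,x+u/4,y+v/4,36))
E
```

```text
[603.37562668 326.32949919 112.12440852] [0.05332933 0.06439521 0.17963326] [ 1.79932861e+02 -1.72629670e-01  4.49859207e+01] 62.11292772460508 27.325
[319 207] 119.721589227959
208.5 234.5 119.4 [604.80653653 326.06265455  36.        ]
214.5 260.5 128.2 [601.7298418  321.27756328  36.        ]
208.5 208.5 111.4 [608.67914464 329.93582984  36.        ]
229.5 232.5 126.0 [608.06791547 323.39363993  36.        ]
```

Emit:
{"method": "arm_command", "body": {"targets": [[[0.001,0,-0.02,0,0,0,0.46],[0,0,-0.025,0,0,0,0.46],[0,0,-0.025,0,0,0,0.46],[0,0,-0.018,0,0,0,0.46],[0,0,-0.01,0,0,0,0.46],[0,0,-0.0045,0,0,0,0.46],[0,0,0,0,0,0,0.46],[0,0,0,0,0,0,0.46]]]}}

```text
time: 28.38
tool_pos: [604.0, 326.2, 8.4]
tcp_rot: [180.0, -0.1, 45.0]
ft_force: [0.7, -0.8, 0.1]
finger_gap: 62.2
grip_force: 0.0
```

Emit:
{"method": "arm_command", "body": {"targets": [[[0,0,0,0,0,0,0.3],[0,0,0,0,0,0,0.2],[0,0,0,0,0,0,0.1],[0,0,0,0,0,0,0.0],[0,0,0,0,0,0,-0.3],[0,0,0,0,0,0,-0.3]]], "force": 25}}

```text
time: 29.12
tool_pos: [603.5, 326.0, 7.9]
tcp_rot: [180.0, -0.0, 45.0]
ft_force: [-2.0, -0.4, 5.1]
finger_gap: 47.3
grip_force: 25.2
```

Emit:
{"method": "arm_command", "body": {"targets": [[[0,0,0.004,0,0,0,-0.3],[0,0,0.012,0,0,0,-0.3],[0,0,0.025,0,0,0,-0.3],[0,0,0.035,0,0,0,-0.3],[0,0,0.04,0,0,0,-0.3],[-0.005,-0.002,0.04,0,0,0,-0.3],[-0.012,-0.005,0.035,0,0,0,-0.3],[-0.02,-0.008,0.025,0,0,0,-0.3],[-0.025,-0.01,0.016,0,0,0,-0.3],[-0.027,-0.011,0.008,0,0,0,-0.3]]]}}

```text
time: 30.38
tool_pos: [514.0, 289.8, 249.4]
tcp_rot: [179.9, -0.1, 45.0]
ft_force: [0.9, -0.5, -1.1]
finger_gap: 47.2
grip_force: 26.1
```

Emit:
{"method": "arm_command", "body": {"targets": [[[-0.022,-0.015,0,0,0,0,-0.3],[-0.014,-0.025,0,0,0,0,-0.3],[-0.01,-0.03,0,0,0,0,-0.3],[-0.006,-0.035,0,0,0,0,-0.3],[-0.006,-0.035,0,0,0,0,-0.3],[-0.006,-0.035,0,0,0,0,-0.3],[-0.006,-0.035,0,0,0,0,-0.3],[-0.004,-0.035,0,0,0,0,-0.3],[0,-0.035,0,0,0,0,-0.3],[0.004,-0.035,0,0,0,0,-0.3]]]}}

```text
time: 31.62
tool_pos: [444.0, -26.2, 248.1]
tcp_rot: [179.9, -0.0, 45.0]
ft_force: [0.4, 0.6, -1.0]
finger_gap: 46.7
grip_force: 26.1
```

Emit:
{"method": "arm_command", "body": {"targets": [[[0.004,-0.035,0,0,0,0,-0.3],[0.004,-0.035,0,0,0,0,-0.3],[0.004,-0.035,0,0,0,0,-0.3],[0.004,-0.035,0,0,0,0,-0.3],[0.004,-0.035,0,0,0,0,-0.3],[0.004,-0.035,0,0,0,0,-0.3],[0.004,-0.035,0,0,0,0,-0.3],[0.004,-0.035,0,0,0,0,-0.3],[0.003,-0.03,0,0,0,0,-0.3]]]}}

```text
time: 32.75
tool_pos: [479.2, -336.4, 247.9]
tcp_rot: [180.0, -0.0, 45.0]
ft_force: [-0.2, 0.3, -0.7]
finger_gap: 46.9
grip_force: 26.1
```

Emit:
{"method": "arm_command", "body": {"targets": [[[0.002,-0.017,-0.01,0,0,0,-0.3],[0,-0.0085,-0.02,0,0,0,-0.3],[0,-0.003,-0.03,0,0,0,-0.3],[0,0,-0.03,0,0,0,-0.3],[0,0,-0.03,0,0,0,-0.3],[0,0,-0.022,0,0,0,-0.3],[0,0,-0.014,0,0,0,-0.3],[0,0,-0.008,0,0,0,-0.3],[0,0,-0.004,0,0,0,-0.3],[0,0,0,0,0,0,-0.3]]]}}

```text
time: 34.0
tool_pos: [481.5, -363.8, 79.7]
tcp_rot: [180.0, -0.0, 45.0]
ft_force: [0.4, 0.0, -1.9]
finger_gap: 47.5
grip_force: 26.2
```

```bash
python3 - <<'E'
from h import *
F=[];P=[]
for i in range(4):
    s=status.sense();F.append(s["ft_force"]);P.append(s["tool_pos"]);viewer.snapshot("top")
print(np.mean(F,0),np.mean(P,0),s["finger_gap"],s["time"])
E
```

```text
[-0.01117617  0.37639129 -1.09675476] [ 481.65328664 -363.97416742   80.02752637] 47.218208096185776 34.15
```

Emit:
{"method": "arm_command", "body": {"targets": [[[0,0,-0.003,0,0,0,-0.3],[0,0,-0.002,0,0,0,-0.3],[0,0,-0.001,0,0,0,-0.3],[0,0,-0.001,0,0,0,-0.3],[0,0,0,0,0,0,-0.3],[0,0,0,0,0,0,-0.3]]]}}

```text
time: 34.95
tool_pos: [481.3, -363.7, 72.3]
tcp_rot: [180.0, -0.0, 45.0]
ft_force: [-0.7, 0.3, -1.3]
finger_gap: 47.2
grip_force: 26.2
```

Emit:
{"method": "arm_command", "body": {"targets": [[[0,0,-0.0006,0,0,0,-0.3],[0,0,0,0,0,0,-0.3],[0,0,0,0,0,0,-0.3]]]}}

```text
time: 35.33
tool_pos: [481.3, -363.7, 71.9]
tcp_rot: [180.0, -0.0, 45.0]
ft_force: [-0.0, 0.4, 0.5]
finger_gap: 47.5
grip_force: 26.2
```

Emit:
{"method": "arm_command", "body": {"targets": [[[0,0,-0.0004,0,0,0,-0.3],[0,0,0,0,0,0,-0.3],[0,0,0,0,0,0,-0.3]]]}}

```text
time: 35.7
tool_pos: [481.4, -363.7, 71.8]
tcp_rot: [180.0, -0.0, 45.0]
ft_force: [-2.4, 2.8, 5.3]
finger_gap: 47.4
grip_force: 26.6
```

Contact. Now open the fingers gently and rise straight up.

Emit:
{"method": "arm_command", "body": {"targets": [[[0,0,0,0,0,0,0.15],[0,0,0,0,0,0,0.25],[0,0,0,0,0,0,0.45],[0,0,0,0,0,0,0.7],[0,0,0,0,0,0,0.7]]]}}

```text
time: 36.33
tool_pos: [481.2, -363.6, 71.2]
tcp_rot: [-180.0, 0.0, 45.0]
ft_force: [0.3, 0.5, 0.0]
finger_gap: 72.5
grip_force: 0.0
```

Emit:
{"method": "arm_command", "body": {"targets": [[[0,0,0.006,0,0,0,0.7],[0,0,0.015,0,0,0,0.7],[0,0,0.025,0,0,0,0.7],[0,0,0.03,0,0,0,0.7],[0,0,0.04,0,0,0,0.7],[0,0,0.03,0,0,0,0.7],[-0.03,0,0.01,0,0,0,0.7],[0,0,0,0,0,0,0.7],[0,0,0,0,0,0,0.7]]]}}

```text
time: 37.45
tool_pos: [451.5, -363.7, 227.8]
tcp_rot: [180.0, -0.0, 45.0]
ft_force: [0.1, -0.2, 0.7]
finger_gap: 71.9
grip_force: 0.0
```

```bash
python3 - <<'E'
from h import *
s=status.sense();print(s["time"],s["tool_pos"],s["ft_force"],s["finger_gap"])
m=cam("wrist");w=viewer.snapshot("wrist");g=cv2.cvtColor(w,cv2.COLOR_RGB2GRAY);q=proj(m,[481.4,-363.7,100]).astype(int);x,y=q-[50,50]
c=cv2.resize(g[y:y+100,x:x+100],None,fx=4,fy=4,interpolation=cv2.INTER_CUBIC);r=24*290/np.linalg.norm(m["xyz"]-[481,-364,100])*4
h=cv2.HoughCircles(cv2.GaussianBlur(c,(5,5),0),cv2.HOUGH_GRADIENT,1,20,param1=60,param2=12,minRadius=int(r-12),maxRadius=int(r+12))
print(q,r)
for u,v,rr in h[0][:3]: print(u,v,rr,px2z(m,x+u/4,y+v/4,100))
# other things undisturbed: compare the scene view with the start around each thing
a=cv2.imread("pics/raw_s0.png",0);b=cv2.cvtColor(viewer.snapshot("scene"),cv2.COLOR_RGB2GRAY);ms=cam("scene")
for n,p in dict(cyl=(616,178,140),bottle=(583,-167,80),tina=(411,180,16),tinb=(441,-187,16),dens=(709,230,45),lid=(524,390,10),hook=(479,19,160)).items():
    u,v=proj(ms,p).astype(int);A=a[v-14:v+14,u-14:u+14];best=cv2.matchTemplate(b[v-18:v+18,u-18:u+18],A,cv2.TM_CCOEFF_NORMED);i=np.unravel_index(best.argmax(),best.shape);print(n,best.max().round(2),np.array(i)-4)
E
```

```text
37.45 [ 451.53702305 -363.67627376  227.80689527] [ 0.08213415 -0.21080988  0.66055339] 71.86414125846005
[341 166] 100.40378575909715
204.5 208.5 98.2 [ 480.71261894 -364.83592774  100.        ]
195.5 179.5 90.0 [ 484.03453646 -358.29871742  100.        ]
169.5 178.5 107.0 [ 479.87640146 -353.78860198  100.        ]
cyl 1.0 [0 0]
bottle 1.0 [0 0]
tina 0.89 [0 0]
tinb 1.0 [0 0]
dens 1.0 [0 0]
lid 1.0 [0 0]
hook 0.94 [0 0]
```

The cartridge stands at (480.7,-364.8), within 2 mm of the pan's centre, and the checked items show no shift. Handing in.

```bash
python3 -c "
from bench import job
print(job.hand_in())"
```

```text
the job is handed in; nothing more can be done
None
```

The job is handed in at about 37 s: the cartridge stands upright within about 2 mm of the balance pan's centre, the hook hangs back in its fork, and none of the loose items I compared in the before-and-after camera views had shifted (all but the spanner).

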